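# Show the code behind a battery flap to the camera with an inspection mirror

## Task

Pull the flat-blade screwdriver from its block, put its blade into the notch behind the top edge of the closed battery flap and lever the flap off its catches so that it drops fully open (use the blade, not the fingers), then stand the screwdriver back in its own hole and let go. Then take the inspection mirror by its handle and hold it free in the air squarely in front of the open compartment, about 9 cm from the code plate inside and level with it, tilted so that the document camera above sees the code plate in the mirror; finish while holding it still like that, without letting go. Leave the other things on the bench where they are.

Things in the scene. Friction and masses are not known exactly. Their poses are not given: they have to be found in the camera images.
- station: document-camera station, fixed: grey base plate 240 (x) x 220 (y) x 12 mm, origin under its centre, z up. On it a white alarm unit 130 wide (y), 55 thick, top 122 mm above the bench; its front (plane x = -90 mm) looks along -x, with a compartment 84 wide, 64 tall, 30 deep behind the battery flap. A 370 mm column at x = +102 mm carries the camera
- code (a point): centre of the code plate (white, 30 mm square with dark cells, upright) on the back wall of the compartment, 85 mm above the bench and 28 mm behind the front face; it looks along the station's -x and is hidden until the flap is open
- lens (a point): centre of the camera's lens (white cylinder 44 mm in diameter on the boom, tilted down); its z axis is the viewing direction, down and towards the robot. The camera's view is aimed at the point 88 mm straight out from the code plate, level with it
- pry (a point): middle of the pry notch at the height of the flap's top edge (118 mm above the bench). The notch is open above, cut down through the unit's top wall into the compartment, right behind the flap: 28 mm wide (station y), 12 mm deep (station x, from the front face backwards), free for 40 mm downward
- flap (a joint): battery flap, white plate 80 mm wide, 72 tall, 4 thick on the unit's front, hinged at its lower edge 46 mm above the bench; 0 = shut, 1.8 rad = open (top edge swings out to the station's -x and down to a stop just below level). Two sprung catches hold it: about 4 N outward at the top edge frees it within 8 mm, then it falls open
- flap_edge (a point): middle of the flap's free (top) edge; moves with the flap
- block: wooden tool block, fixed, 70 (x) x 160 (y) x 74 mm tall, origin under its centre, with two upright 15 mm holes at y = -40 mm (the screwdriver's) and y = +40 mm (the nut driver's) going right through
- driver_home (a point): where the centre of the screwdriver's handle is when the screwdriver is home: on the axis of its hole, 40 mm above the block's top
- driver_grip (a point): centre of the screwdriver's handle. The screwdriver stands upright in its hole, blade down, the handle's lower end resting on the block. Handle black, square, 24 x 24 mm, 80 mm tall (x and y axes square to its sides, z up along it); 90 g. Larger than the waisted round handle beside it
- driver_tip (a point): end of the screwdriver's blade, 112 mm below the handle's centre; round shaft 6 mm in diameter, blade 7 mm wide and 2.5 mm thick
- rest: aluminium tool rest, fixed, 130 x 60 mm, origin under its centre; two forked posts at x = -46 and +46 mm carry the mirror's handle 55 mm above the bench, with 80 mm free between them; fork ears reach 57 mm above the bench
- mirror_grip (a point): centre of the inspection mirror's handle: black, 116 mm long (x, towards the head), 14 mm wide (y), 16 mm high (z), lying level in the open forks of the rest. The whole mirror weighs 100 g; a rod leads from the handle to the head's joint 85 mm ahead of this point
- mirror_glass (a point): centre of the mirror glass, 64 (y, across the handle) x 48 mm (x) in a black frame 70 x 54 mm; z axis = normal out of the reflecting side. About 95 mm ahead of the handle's centre, facing forward and up; its stiff joint stands at another tilt each time (normal about 8 to 42 degrees above the handle's direction) and keeps it
- nut_driver: nut driver with a black waisted round handle 55 mm tall and 21 mm wide in the other hole of the block; origin at the handle's lower end; leave it
- switch: white wall-switch frame with two rockers, 80 x 80 x 13 mm, lying flat; origin under its centre; leave it
- plug_a: blue laboratory plug, about 64 mm long, 13 mm thick, lying; leave it
- plug_b: red laboratory plug, about 64 mm long, 13 mm thick, lying; leave it
- meter: grey multimeter lying flat, 180 x 86 x 44 mm; origin under its centre; leave it
- lamp: glass bulb in a white ceramic holder, 64 mm wide, 125 mm tall; origin under its centre; leave it
- tape: roll of black tape lying flat, 68 mm wide, 19 mm high; origin under its centre; leave it
Things that resemble listed ones, but are neither listed nor needed, are in the scene too. What is shaped like the part that bears driver_grip but red is not meant.

How it is judged (in metres and radians):
On the way, in this order (a step that is already met when the one before it is completed fails the run):
1. the screwdriver's blade is in the notch behind the still shut flap (x of driver_tip in the frame of pry between -0.0055 and 0.01 m and y of driver_tip in the frame of pry between -0.016 and 0.016 m and height (world z) of driver_tip below 0.114 m and value of joint flap below 0.3 rad), for 0.05 s.
2. the flap has come off its catches and hangs fully open (value of joint flap above 1.4 rad), for 0.1 s.
3. the screwdriver stands home in its hole, released (distance between driver_grip and driver_home below 0.01 m and contact force between the fingers and driver below 0.2 N), for 0.2 s.
At the end, for the whole second after the job is handed in: Flap past 1.4 rad; driver home within 10 mm, released; mirror at rest in the fingers, touching nothing else; glass centre 60-120 mm out from the code, within 14 mm sideways and in height; its normal half-way between code and lens within 0.11 rad (0.56 from either axis) (value of joint flap above 1.4 rad and distance between driver_grip and driver_home below 0.01 m and angle between driver_grip's own z axis and vertical below 0.12 rad and x of mirror_glass in the frame of code between -0.12 and -0.06 m and y of mirror_glass in the frame of code between -0.014 and 0.014 m and z of mirror_glass in the frame of code between -0.014 and 0.014 m and angle between the z axis of mirror_glass and the z axis of lens, either way round below 0.56 rad and angle between the z axis of mirror_glass and the x axis of station, either way round below 0.56 rad and angle between the z axis of mirror_glass and the y axis of station, either way round above 1.45 rad and z of code in the frame of mirror_glass above 0.03 m and z of lens in the frame of mirror_glass above 0.1 m and contact force between the fingers and mirror above 1 N and contact force between mirror and station below 0.2 N and contact force between mirror and rest below 0.2 N and contact force between mirror and block below 0.2 N and linear speed of mirror below 0.02 m/s and angular speed of mirror below 0.1 rad/s); the arm keeps its last pose, push and grip.
It fails at once if the fingers push the flap (it is levered with the blade) (contact force between the fingers and flap above 1 N).
It fails at once if the fingers take the mirror by its head or glass (it is held by the handle) (contact force between the fingers and mirror_head above 1 N).
It fails at once if another thing on the bench is shifted by more than 25 mm (distance of any of nut_driver, switch, plug_a, plug_b, meter, lamp, tape from where it was at the start of the episode above 0.025 m).
It also fails if it takes over 64 s, if anything falls off the work surface, if the arm or the gripper's body presses on something with over 40 N, if the wrist force passes 120 N, or if a joint passes its speed limit or range.

## Robot

A 6-joint arm with a two-finger parallel gripper is mounted at the origin on the work surface. World frame = base frame: x ahead of the robot, y to its left, z up, the work surface at z = 0. Lengths are in mm, angles in rad, forces in N, time in s.
With the tool pointing down it reaches from about 275 to 975 mm from the base axis. Payload 8.4 kg.
Tool frame: the origin (TCP) lies between the finger pads; the fingertips stand 22 mm ahead of it and the grasp point (between the pads) lies 3 mm ahead of it; x points along the fingers, y is the direction in which the jaws open and shut, and the axes are right-handed (so a half turn about x gives the same grasp; the last joint's range is limited). The gripper opens to 92 mm and grips with 3 to 60 N. Pads are 20 mm wide; open, the fingers measure 128 mm over their backs; the gripper's body (75 mm by 189 mm) begins 69 mm behind the grasp point.
Start: joints at [1.314, 0.353, 1.633, -0, 1.155, -0.002], TCP at [157.531, 604.824, 236.583] pointing down, gripper open.
Joint ranges: [-2.63, 2.63], [-0.92, 2.1], [0.06, 2.66], [-1.3, 4.44], [0, 2.69], [-3.02, 3.02]. Speed limits (rad/s): [2.22, 2.22, 2.79, 3.14, 3.14, 3.14].

## Interface

Orientations are given as a unit quaternion [x, y, z, w].
In Python, from plant import state, grab_frame, finish_job gives the robot as it stands.
- The arm moves only by the shell command python3 -m jog 'ROWS' [OPENING] [FORCE]. ROWS is JSON, a list of rows, each a list of 4 numbers: the shift along the tool's x, y, z in mm, then the turn about the tool's x in rad. A call has 1 to 20 rows; each row shifts and turns the commanded pose from where the row before left it, along the tool's axes as they then stand; what a row does not reach is not made up. A row lasts 1/8 s, in which the tool goes at most 62.5 mm and 10.7 degrees, less where a joint would pass 70% of its speed; a pose out of reach is approached as far as the arm can. A call is refused whole if a number of a shift passes 62.5 or a number of a turn 0.188, either way. A call with a gripper value outside its range is refused whole. OPENING is the finger opening in mm, from 0 to 91.9, set as the call begins (- or left out, the last holds). The fingers move at their own pace and stop on an object; FORCE is the grip in N (left out, the last holds). Time passes only in rows, so rows that do not move let the fingers close. It gives the time, the measured TCP pose, the force and the opening at its end, in the units of the state.
- state(): the state, without advancing time (a new reading comes with each control period).
- grab_frame(name): name is "scene" or "top" or "wrist"; returns a dict with "img" (384x512x3 uint8, red, green, blue), "fx", "fy", "cx", "cy" (pixels), "dist_coeffs" ([k1, k2, p1, p2, k3] as OpenCV has them; the pictures are not rectified), "R" (3x3) and "t" (3): a world point X has camera coordinates R X + t. Camera axes: x right, y down, z forward; pixel columns grow to the right and rows downward; lengths in mm; the calibration is good to about 2 mm. A picture is of the moment at which its call begins. There is no depth.
- finish_job(): hands the job in, once; it reports no verdict.
The state is a dict: "t": time; "joints": joint angles; "dq": joint speeds; "tau": joint torques, N m; "eef_pos": TCP position; "ee_rot": TCP orientation; "wrist_force": force on the tool from outside, world axes, zero at the start; "ft_torque": the same for the moment, N m; "gripper_width": opening from 0.0 (shut) to 1.0 (fully open).
Only numpy, scipy, OpenCV 4.12 (cv2) and the standard library are available. Lean on these libraries where they do the work, as an engineer would, in place of code of your own. Each camera call takes 0.05 s, during which the arm holds its last target. There are 200 camera calls.

## Working session

There is one attempt and no reset: what is moved stays moved. The work goes in short steps, Python scripts to look and compute and a shell command to move; the robot and the scene stay as the last step left them, time stands still between calls to the robot, and variables do not carry over. Pictures are saved under pics/ and viewed, on a budget of 14 in all, crops included, one or two more only if the job needs it, and the job is handed in when it is done.

```bash
ls; mkdir -p pics; python3 - <<'E'
from plant import state, grab_frame
import cv2,numpy as np
s=state();print(s)
for n in("scene","top","wrist"):
    f=grab_frame(n);cv2.imwrite(f"pics/{n}0.png",f["img"][:,:,::-1]);np.save(f"pics/{n}0.npy",f,allow_pickle=True)
    R=np.array(f["R"]);print(n,f["fx"],f["fy"],f["cx"],f["cy"],f["dist_coeffs"],-R.T@np.array(f["t"]),R[2])
E
```

```text
pics
{'t': 0.0, 'joints': array([ 1.31360475e+00,  3.53634111e-01,  1.63412353e+00, -1.26672623e-05,
        1.15521221e+00, -2.42631297e-03]), 'dq': array([ 1.68853487e-03,  5.60582672e-04, -6.72285989e-05, -5.54609286e-04,
        1.60661576e-03,  8.19155606e-04]), 'tau': array([-1.01815349e-03, -5.93865323e+01, -3.34211969e+01,  6.95893401e-02,
        2.35832896e-02, -1.56245605e-04]), 'eef_pos': array([157.41260892, 604.37087778, 235.87698755]), 'ee_rot': array([ 0.08934457,  0.70143669, -0.09031126,  0.70131876]), 'wrist_force': array([ 0.52259429, -0.02490687,  0.23169832]), 'ft_torque': array([ 0.06114893, -0.01376401, -0.01624304]), 'gripper_width': 1.002967360229151}
scene 452.2721878718588 452.2721878718588 252.26022840305646 190.94880694132084 [0.04126889 0.         0.         0.         0.        ] [1317.02994659  878.48368814 1063.98621642] [-0.51263118 -0.62269118 -0.59115562]
top 436.36672537176105 436.36672537176105 258.84359900453126 188.77589757316213 [-0.07136058  0.          0.          0.          0.        ] [ 375.72010436   -7.58657661 1510.49549497] [ 0.16787772  0.00607011 -0.98578914]
wrist 337.1243137687856 337.1243137687856 253.86057830882865 197.3316606717429 [-0.0734159  0.         0.         0.         0.       ] [ 79.4700785  626.12788285 384.14959569] [ 0.27339852 -0.07191276 -0.95920895]
```

```bash
python3 - <<'E'
import cv2
for n in("scene","top"):
    cv2.imwrite(f"pics/{n}0b.png",cv2.resize(cv2.imread(f"pics/{n}0.png"),(800,600),interpolation=cv2.INTER_CUBIC))
E
```

```text
(no output)
```

View pics/scene0b.png

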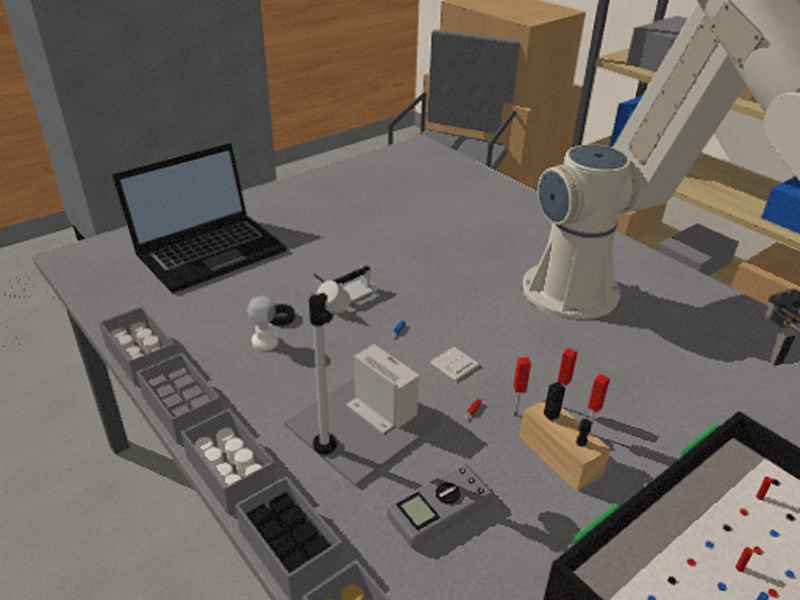

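View pics/top0b.png

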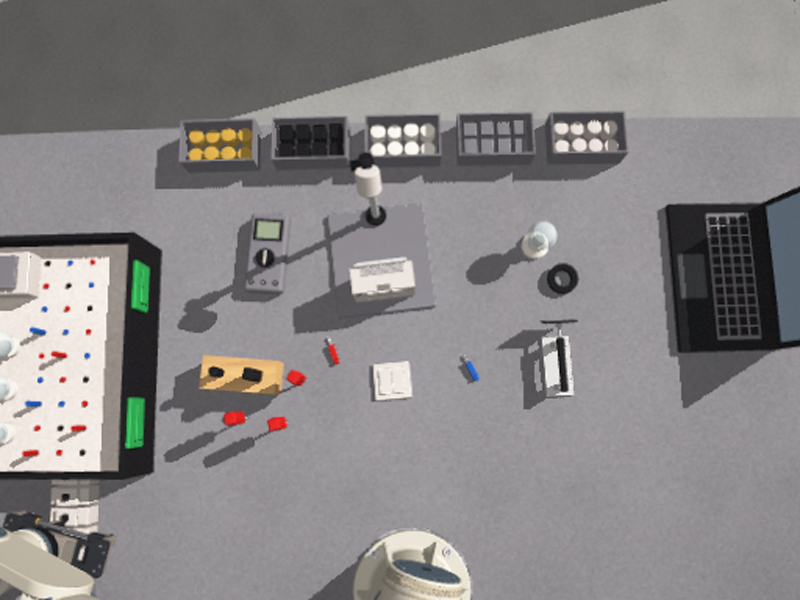

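Top view (800-px scale): station base plate corners (327,210), (424,205), (435,307); unit top about (350–413, 262–300); block (200–283, 356–394), with the square handle at (252,374) and the nut driver at (216,372). The mirror handle runs (562,338)–(562,390), with its head at (558,322). Three red lookalikes stand at (297,378), (234,418) and (277,424).

```bash
cat > h.py <<'E'
import numpy as np,cv2
from plant import state,grab_frame
def load(n): return np.load(f"pics/{n}.npy",allow_pickle=True).item()
def K(f): return np.array([[f["fx"],0,f["cx"]],[0,f["fy"],f["cy"]],[0,0,1]])
def ray(f,p):
    u=cv2.undistortPoints(np.array(p,float).reshape(-1,1,2),K(f),np.array(f["dist_coeffs"])).reshape(-1,2)
    R=np.array(f["R"]);d=np.c_[u,np.ones(len(u))]@R
    return -R.T@np.array(f["t"]),d
def onz(f,p,z):
    c,d=ray(f,p);return c+d*((z-c[2])/d[:,2])[:,None]
def proj(f,X):
    return cv2.projectPoints(np.array(X,float).reshape(-1,3),cv2.Rodrigues(np.array(f["R"]))[0],np.array(f["t"],float),K(f),np.array(f["dist_coeffs"]))[0].reshape(-1,2)
def tri(f1,p1,f2,p2):
    c1,d1=ray(f1,[p1]);c2,d2=ray(f2,[p2]);d1=d1[0];d2=d2[0]
    s=np.linalg.lstsq(np.c_[d1,-d2],c2-c1,rcond=None)[0]
    a,b=c1+d1*s[0],c2+d2*s[1];return (a+b)/2,np.linalg.norm(a-b)
def snap(cam,name):
    f=grab_frame(cam);cv2.imwrite(f"pics/{name}.png",f["img"][:,:,::-1]);np.save(f"pics/{name}.npy",f,allow_pickle=True);return f
E
python3 - <<'E'
from h import *
np.set_printoptions(precision=1,suppress=True)
t=load("top0");s=load("scene0");k=1.5625
T=lambda p,z:onz(t,np.array(p)/k,z)
print("plate",T([(327,210),(424,205),(435,307)],12))
print("unit front top",T([(352,300),(414,292)],122))
print("block top",T([(203,356),(283,362),(281,394),(199,387)],74))
print("handle top",T([(252,374),(216,372)],154))
print("mirror",T([(562,338),(562,390),(541,321),(577,321)],63))
print("red tops",T([(297,378),(234,418),(277,424)],150))
print("tri handle",tri(t,np.array((252,374))/k,s,np.array((555,388))/k))
print("plugs etc",T([(333,350),(392,380),(470,368),(268,250),(540,240),(563,278)],10))
for a,b in (((297,378),(522,363)),((234,418),(600,380)),((277,424),(568,353))): print(tri(t,np.array(a)/k,s,np.array(b)/k))
print("column top/lens",tri(t,np.array((369,180))/k,s,np.array((330,297))/k))
E
```

```text
plate [[831.4 174.9  12. ]
 [838.3 -46.9  12. ]
 [602.4 -65.7  12. ]]
unit front top [[603.8 109.5 122. ]
 [618.  -18.9 122. ]]
block top [[497.5 431.8  74. ]
 [482.  260.4  74. ]
 [415.  264.1  74. ]
 [432.1 438.7  74. ]]
handle top [[453.2 307.4 154. ]
 [458.3 380.1 154. ]]
mirror [[ 522.2 -333.2   63. ]
 [ 412.1 -327.2   63. ]
 [ 559.7 -290.1   63. ]
 [ 558.  -367.6   63. ]]
red tops [[444.1 217.9 150. ]
 [367.  343.1 150. ]
 [354.2 257.2 150. ]]
tri handle (array([453. , 312. , 139.7]), np.float64(3.1795493654301104))
plugs etc [[ 511.3  161.6   10. ]
 [ 443.    32.4   10. ]
 [ 465.8 -139.1   10. ]
 [ 741.1  309.3   10. ]
 [ 751.3 -307.9   10. ]
 [ 662.6 -355.1   10. ]]
(array([444.3, 221.3, 134. ]), np.float64(1.8545752387859253))
(array([365.6, 348.1, 137.7]), np.float64(4.508812527897952))
(array([353.3, 260.2, 139.4]), np.float64(2.3600929288990438))
column top/lens (array([782.8,  58.4, 350.5]), np.float64(1.3472607853273346))
```

```bash
cat >> h.py <<'E'
from scipy.spatial.transform import Rotation as Ro
def go(target,ydir=None):
    """print total tool-axis shift (at present orientation), and turn needed to bring tool y along +-ydir"""
    s=state();R=Ro.from_quat(s["ee_rot"]).as_matrix()
    d=R.T@(np.array(target,float)-s["eef_pos"])
    print("t",round(s["t"],2),"pos",s["eef_pos"].round(1),"x",R[:,0].round(3),"y",R[:,1].round(3),"shift",d.round(1),"F",s["wrist_force"].round(1),"w",round(float(s["gripper_width"]),3))
    if ydir is not None:
        v=R.T@np.array([*ydir,0.]);a=np.arctan2(v[2],v[1]);a=(a+np.pi/2)%np.pi-np.pi/2;print("turn",round(a,3))
        c,q=np.cos(a),np.sin(a);print("shift after turn",[d[0].round(1),(c*d[1]+q*d[2]).round(1),(-q*d[1]+c*d[2]).round(1)])
E
python3 -c "
from h import *
go([453,308,240],[-.09,1])"
```

```text
t 0.15 pos [157.4 604.5 236. ] x [-0.    -0.001 -1.   ] y [ 0.252  0.968 -0.001] shift [  -3.7 -212.4  360.7] F [ 0.2  0.4 -0.6] w 1.002
turn -0.345
shift after turn [np.float64(-3.7), np.float64(-321.8), np.float64(267.8)]
```

```bash
python3 -m jog '[[-20,-26,45,0],[-20,-26,45,0],[0,-27,45,0],[0,-27,45,0],[0,-26,45,0],[0,-27,45,0],[0,-26,45,0],[0,-27,46,0],[0,0,0,-0.17],[0,0,0,-0.175],[0,0,0,0],[0,0,0,0]]' 60
python3 - <<'E'
from h import *
go([453,308,240],[-.09,1])
snap("wrist","w1")
snap("top","t1")
E
```

```text
t: 1.65
eef_pos: [453.3, 308.8, 276.4]
ee_rot: [-0.031, 0.707, 0.031, 0.706]
wrist_force: [-0.0, -0.2, 0.0]
gripper_width: 0.656
t 1.65 pos [453.3 308.8 276.4] x [-0. -0. -1.] y [-0.087  0.996 -0.   ] shift [36.4 -0.7 -0.3] F [-0.  -0.2  0. ] w 0.656
turn -0.003
shift after turn [np.float64(36.4), np.float64(-0.7), np.float64(-0.3)]
```

View pics/w1.png

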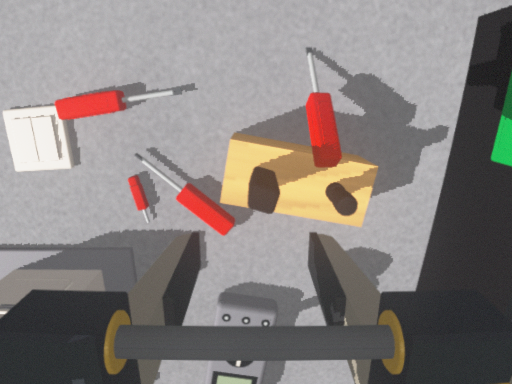

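Wrist view: the block's top face has corners at about (233,136), (377,166), (360,224) and (222,205). The screwdriver's handle spans (250–280, 167–212), the nut driver is at (340,198), and a red lookalike at (322,130) partly covers the block's edge.

```bash
python3 - <<'E'
from h import *
np.set_printoptions(precision=1,suppress=True)
f=load("w1");im=f["img"];hsv=cv2.cvtColor(im,cv2.COLOR_RGB2HSV)
dark=(hsv[...,2]<60).astype(np.uint8);dark[:,:235]=0;dark[:,300:]=0;dark[:150]=0;dark[216:]=0
n,l,st,c=cv2.connectedComponentsWithStats(dark);i=1+np.argmax(st[1:,4]);print(st[i],c[i])
cn=max(cv2.findContours((l==i).astype(np.uint8),cv2.RETR_EXTERNAL,cv2.CHAIN_APPROX_NONE)[0],key=len)
print(cv2.approxPolyDP(cn,2.5,True).reshape(-1,2).tolist())
w=cv2.inRange(hsv,(12,80,120),(28,255,255));w=cv2.morphologyEx(w,cv2.MORPH_CLOSE,np.ones((3,3)))
cn=max(cv2.findContours(w,cv2.RETR_EXTERNAL,cv2.CHAIN_APPROX_NONE)[0],key=len)
p=cv2.approxPolyDP(cn,4,True).reshape(-1,2);print(p.tolist());print(onz(f,p,74))
print("cam",-np.array(f["R"]).T@f["t"])
# top camera handle/block
for cam,box in(("top0",(145,180,225,255)),):
    g=load(cam);h=cv2.cvtColor(g["img"],cv2.COLOR_RGB2HSV)
    w=cv2.inRange(h,(12,80,120),(28,255,255));cn=max(cv2.findContours(w,cv2.RETR_EXTERNAL,cv2.CHAIN_APPROX_NONE)[0],key=len)
    print(cam,onz(g,cv2.approxPolyDP(cn,2.5,True).reshape(-1,2),74),cv2.approxPolyDP(cn,2.5,True).reshape(-1,2).tolist())
    d=(h[...,2]<70).astype(np.uint8);x,y=160,240
    n,l,st,c=cv2.connectedComponentsWithStats(d[225:255,125:185]);print([(s.tolist(),q) for s,q in zip(st[1:],c[1:]+[125,225]) if s[4]>15])
cv2.imwrite("pics/w1c.png",cv2.resize(im[120:235,210:390,::-1],None,fx=4,fy=4,interpolation=cv2.INTER_CUBIC))
E
```

```text
Traceback (most recent call last):
ValueError: attempt to get argmax of an empty sequence
```

```bash
python3 - <<'E'
from h import *
np.set_printoptions(precision=1,suppress=True)
f=load("w1");im=f["img"];hsv=cv2.cvtColor(im,cv2.COLOR_RGB2HSV)
print(im.shape,hsv[190,240:300:4,2],hsv[190,240:300:8])
sub=((hsv[...,2]<110)&(hsv[...,1]<150)).astype(np.uint8)*0+((hsv[...,2]<100)).astype(np.uint8)
m=np.zeros_like(sub);m[150:216,235:300]=sub[150:216,235:300]
n,l,st,c=cv2.connectedComponentsWithStats(m);i=1+np.argmax(st[1:,4]);print(st[i],c[i])
cn=max(cv2.findContours((l==i).astype(np.uint8),cv2.RETR_EXTERNAL,cv2.CHAIN_APPROX_NONE)[0],key=len)
print(cv2.approxPolyDP(cn,2,True).reshape(-1,2).tolist())
w=cv2.inRange(hsv,(12,80,100),(28,255,255));w=cv2.morphologyEx(w,cv2.MORPH_CLOSE,np.ones((3,3)))
cn=max(cv2.findContours(w,cv2.RETR_EXTERNAL,cv2.CHAIN_APPROX_NONE)[0],key=len)
p=cv2.approxPolyDP(cn,4,True).reshape(-1,2);print(p.tolist());print(onz(f,p,74))
print("cam",-np.array(f["R"]).T@f["t"])
cv2.imwrite("pics/w1c.png",cv2.resize(im[120:235,210:390,::-1],None,fx=4,fy=4,interpolation=cv2.INTER_CUBIC))
E
```

```text
(384, 512, 3) [243 243 192  93  92  94  96  91  91  90 234 245 245 245 245] [[ 22 112 243]
 [ 16 122 192]
 [  9  75  92]
 [ 10  77  96]
 [ 10  92  91]
 [ 19 123 234]
 [ 23 108 245]
 [ 23 111 245]]
[ 249  167   30   46 1067] [263.1 190.3]
[[258, 167], [255, 168], [250, 184], [249, 205], [251, 208], [271, 212], [278, 194], [274, 173]]
[[232, 136], [220, 202], [248, 207], [249, 182], [259, 166], [275, 173], [279, 194], [274, 211], [361, 225], [376, 165], [342, 152], [336, 166], [317, 168], [310, 146]]
[[412.2 284.1  74. ]
 [484.4 276.   74. ]
 [487.5 306.9  74. ]
 [459.4 305.6  74. ]
 [441.1 314.7  74. ]
 [447.1 332.3  74. ]
 [469.8 339.   74. ]
 [489.6 335.7  74. ]
 [497.7 434.7  74. ]
 [428.8 438.8  74. ]
 [418.5 400.1  74. ]
 [433.8 396.1  74. ]
 [437.8 376.2  74. ]
 [415.3 365.7  74. ]]
cam [373.  303.2 424.7]
```

View pics/w1c.png

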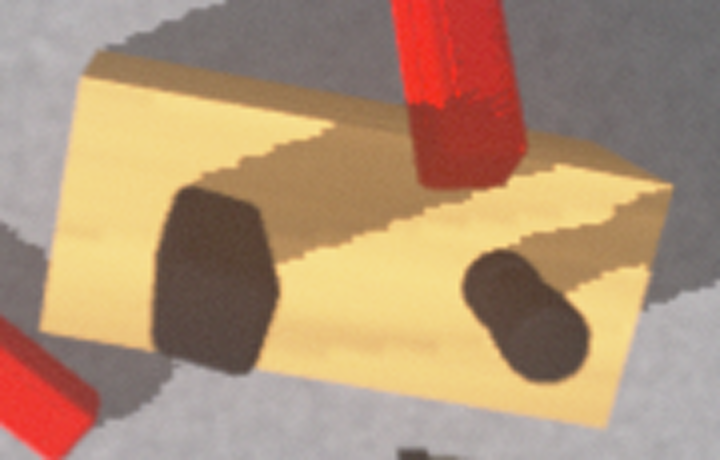

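Crop (4x, offset 210,120): block top corners at (80,75), (672,185), (607,428), (40,330). The handle's near base edge is (190,185)–(255,205), and its top's far edge is (153,345)–(248,374), so it looks slightly turned relative to the block.

```bash
python3 - <<'E'
from h import *
np.set_printoptions(precision=2,suppress=True)
f=load("w1");P=lambda q:np.array(q,float)/4+[209.6,119.6]
b=onz(f,P([(80,75),(672,185),(607,428),(40,330)]),74);print(b)
for i in range(4):
    e=b[(i+1)%4]-b[i];print(np.linalg.norm(e),np.degrees(np.arctan2(e[1],e[0])))
t=onz(f,P([(158,245),(278,292),(248,374),(153,345)]),154);print("top",t)
for i in range(4):
    e=t[(i+1)%4]-t[i];print(np.linalg.norm(e),np.degrees(np.arctan2(e[1],e[0])))
g=onz(f,P([(190,185),(255,205)]),74);print("base",g)
cen=b.mean(0);yv=(b[1]+b[2]-b[0]-b[3])[:2];yv/=np.linalg.norm(yv);print("block",cen,yv,"home",cen[:2]-40*yv, "nut",cen[:2]+40*yv)
# predicted silhouette for home with various yaw
h=cen[:2]-40*yv
for dy in(-15,0,15):
    a=np.arctan2(yv[1],yv[0])-np.pi/2+np.radians(dy);c,s=np.cos(a),np.sin(a)
    q=np.array([[-12,-12],[12,-12],[12,12],[-12,12]])@np.array([[c,s],[-s,c]])+h
    X=np.r_[np.c_[q,np.full(4,74.)],np.c_[q,np.full(4,154.)]]
    print(dy,((proj(f,X)-[209.6,119.6])*4).round().tolist())
E
```

```text
[[414.81 281.75  74.  ]
 [429.58 440.72  74.  ]
 [499.56 435.45  74.  ]
 [484.6  275.56  74.  ]]
159.64580386844614 84.69058981583622
70.17456715476497 -4.303178604513811
160.58949581075706 -95.3430418258686
70.07007700518972 174.92664353549267
top [[438.69 305.07 154.  ]
 [446.54 330.83 154.  ]
 [465.07 326.44 154.  ]
 [460.38 305.82 154.  ]]
26.931489733296495 73.04728728222919
19.037501594074524 -13.330261330182177
21.145637931543135 -102.81264344875991
21.701049674624812 -178.01223662417505
base [[441.12 312.67  74.  ]
 [444.98 330.32  74.  ]]
block [457.14 358.37  74.  ] [0.09 1.  ] home [453.42 318.54] nut [460.85 398.2 ]
-15 [[186.0, 173.0], [148.0, 253.0], [229.0, 290.0], [268.0, 211.0], [189.0, 244.0], [140.0, 345.0], [242.0, 390.0], [293.0, 292.0]]
0 [[172.0, 181.0], [156.0, 267.0], [243.0, 283.0], [261.0, 197.0], [170.0, 254.0], [150.0, 362.0], [261.0, 381.0], [284.0, 274.0]]
15 [[159.0, 192.0], [167.0, 279.0], [256.0, 272.0], [250.0, 184.0], [154.0, 268.0], [164.0, 377.0], [277.0, 368.0], [270.0, 259.0]]
```

```bash
python3 -c "
from h import *
go([453.2,318.3,127],[.208,.978])"
```

```text
t 1.75 pos [453.3 308.8 276.5] x [-0. -0. -1.] y [-0.088  0.996 -0.   ] shift [149.5   9.5   0.8] F [ 0.1  0.6 -0.3] w 0.653
turn 0.298
shift after turn [np.float64(149.5), np.float64(9.3), np.float64(-2.0)]
```

```bash
python3 -m jog '[[0,0,0,0.149],[0,0,0,0.149],[0,9.3,-2,0],[40,0,0,0],[0,0,0,0],[0,0,0,0]]' 50 50
python3 -c "
from h import *
go([453.2,318.3,127],[.208,.978])"
python3 -m jog '[[30,0,0,0],[30,0,0,0],[25,0,0,0],[24.5,0,0,0],[0,0,0,0],[0,0,0,0]]' 50 
python3 -m jog '[[0,0,0,0],[0,0,0,0],[0,0,0,0],[0,0,0,0],[0,0,0,0],[0,0,0,0]]' 5 60
python3 -c "
from h import *
go([453.2,318.3,127],[.208,.978])"
```

```text
t: 2.5
eef_pos: [453.7, 318.7, 237.4]
ee_rot: [0.073, 0.703, -0.073, 0.703]
wrist_force: [0.6, -0.6, -0.7]
gripper_width: 0.543
t 2.5 pos [453.7 318.7 237.4] x [ 0.  0. -1.] y [0.205 0.979 0.   ] shift [110.4  -0.5  -0.4] F [ 0.6 -0.6 -0.7] w 0.543
turn 0.003
shift after turn [np.float64(110.4), np.float64(-0.5), np.float64(-0.4)]
t: 3.25
eef_pos: [454.3, 318.8, 128.7]
ee_rot: [0.074, 0.703, -0.073, 0.704]
wrist_force: [0.3, 0.3, 0.4]
gripper_width: 0.544
t: 4.0
eef_pos: [453.6, 318.3, 127.6]
ee_rot: [0.073, 0.703, -0.073, 0.703]
wrist_force: [-2.9, -1.5, 5.9]
gripper_width: 0.257
t 4.0 pos [453.6 318.3 127.6] x [ 0.  0. -1.] y [0.206 0.978 0.   ] shift [ 0.6 -0.1 -0.4] F [-2.9 -1.5  5.9] w 0.257
turn 0.002
shift after turn [np.float64(0.6), np.float64(-0.1), np.float64(-0.4)]
```

```bash
python3 -m jog '[[-15,0,0,0],[-35,0,0,0],[-40,0,0,0],[-40,0,0,0],[-30,0,0,0],[0,0,0,0],[0,0,0,0]]' 
python3 -c "
from h import *
go([530,47,290],[-.08,.997])"
```

```text
t: 4.88
eef_pos: [452.9, 317.8, 286.4]
ee_rot: [0.073, 0.704, -0.074, 0.703]
wrist_force: [-0.6, -0.6, -1.4]
gripper_width: 0.256
t 4.88 pos [452.9 317.8 286.4] x [-0.001 -0.001 -1.   ] y [ 0.206  0.978 -0.001] shift [  -3.6 -249.1  131.3] F [-0.6 -0.6 -1.4] w 0.256
turn -0.288
shift after turn [np.float64(-3.6), np.float64(-276.1), np.float64(55.2)]
```

```bash
python3 -m jog '[[0,0,0,-0.144],[-4,0,0,-0.144],[0,-40,8,0],[0,-40,8,0],[0,-40,8,0],[0,-40,8,0],[0,-40,8,0],[0,-40,8,0],[0,-36,7,0],[0,0,0,0],[0,0,0,0],[0,0,0,0]]' 
python3 - <<'E'
from h import *
go([530,47,290],[-.08,.997]); snap("wrist","w2");snap("scene","s2")
E
```

```text
t: 6.38
eef_pos: [529.9, 48.4, 290.6]
ee_rot: [-0.029, 0.707, 0.029, 0.706]
wrist_force: [-0.4, -0.3, -0.4]
gripper_width: 0.258
t 6.38 pos [529.9  48.4 290.6] x [-0.001  0.    -1.   ] y [-0.081  0.997  0.   ] shift [ 0.6 -1.4  0. ] F [-0.4 -0.3 -0.4] w 0.258
turn 0.001
shift after turn [np.float64(0.6), np.float64(-1.4), np.float64(0.0)]
```

View pics/w2.png

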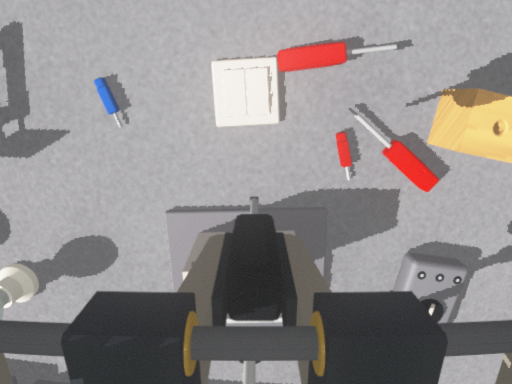

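Wrist view: the base plate's front corners are at (168,208) and (327,207), and the blade tip is at (254,199). The gripper hides the unit.

```bash
python3 - <<'E'
from h import *
np.set_printoptions(precision=2,suppress=True)
f=load("w2")
p=onz(f,[(167.5,208),(327.5,206.5)],12);print(p,np.linalg.norm(p[1]-p[0]))
yv=(p[1]-p[0])[:2];yv/=np.linalg.norm(yv);xv=np.array([yv[1],-yv[0]])
C=p[:,:2].mean(0)+120*xv;print("C",C,"xv",xv,"pry~",C-85*xv)
print("tip",onz(f,[(254,198)],290.6-127.6+2.),"cam",-np.array(f["R"]).T@f["t"])
t=load("top0")
for nm,X in(("top",[C-90*xv+s*65*yv for s in(-1,1)]),):
    print("predicted unit front top px*1.5625",proj(t,np.c_[X,[122,122]])*1.5625)
# plate edges in top image
im=cv2.resize(t["img"][110:215,190:300,::-1],None,fx=5,fy=5,interpolation=cv2.INTER_CUBIC)
cv2.imwrite("pics/t0c.png",im)
s=load("s2");cv2.imwrite("pics/s2c.png",cv2.resize(s["img"][150:320,170:330,::-1],None,fx=4.5,fy=3.5,interpolation=cv2.INTER_CUBIC))
E
```

```text
[[598.93 -60.3   12.  ]
 [579.35 152.74  12.  ]] 213.9357913396258
C [708.64  57.2 ] xv [1.   0.09] pry~ [623.99  49.42]
tip [[530.45  50.12 165.  ]] cam [449.71  43.26 438.85]
predicted unit front top px*1.5625 [[412.41 288.71]
 [349.94 295.64]]
```

View pics/t0c.png

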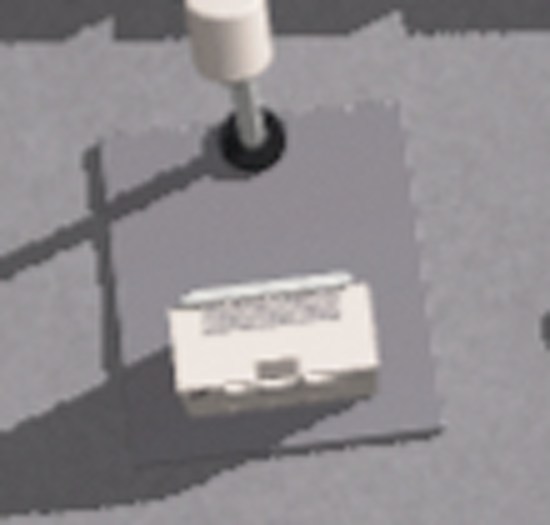

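Top crop (5x, offset 190,110): unit top corners at (168,310), (370,284), (378,362), (178,390). The notch is a dark rectangle at (257–298, 358–378). The plate's corners are at (88,140), (398,100) and (440,430).

```bash
python3 - <<'E'
from h import *
np.set_printoptions(precision=2,suppress=True)
t=load("top0");P=lambda q:np.array(q,float)/5+[189.6,109.6]
u=onz(t,P([(168,310),(370,284),(378,362),(178,390)]),122);print(u)
for i in range(4):
    e=u[(i+1)%4]-u[i];print(np.linalg.norm(e),np.degrees(np.arctan2(e[1],e[0])))
print("notch",onz(t,P([(257,360),(298,355),(298,376),(257,380),(278,368)]),122))
pl=onz(t,P([(398,100),(440,430),(135,465)]),12);print("plate",pl)
f=load("w2")
b=load("top0")
# lens: boom end rows; check calibration with the block from both cameras
h=cv2.cvtColor(t["img"],cv2.COLOR_RGB2HSV)
E
```

```text
[[671.23 115.86 122.  ]
 [685.76 -15.91 122.  ]
 [634.   -20.02 122.  ]
 [618.25 109.64 122.  ]]
132.57685937990888 -83.70538920789959
51.93010324597662 -175.4632640910971
130.61755011406262 96.92309534293868
53.33970793285816 6.696530004608524
notch [[636.93  58.3  122.  ]
 [639.67  31.69 122.  ]
 [625.85  31.9  122.  ]
 [623.77  58.45 122.  ]
 [631.38  44.76 122.  ]]
plate [[844.41 -39.35  12.  ]
 [605.54 -63.04  12.  ]
 [585.24 149.14  12.  ]]
```

View pics/s2c.png

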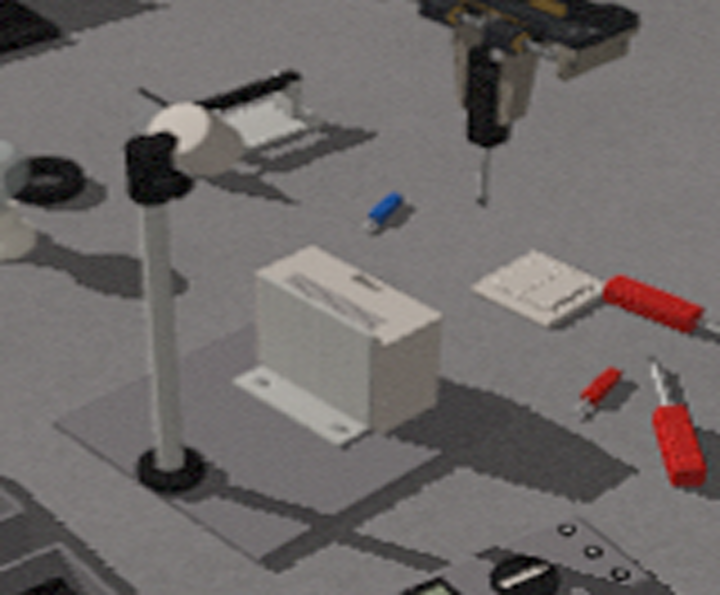

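Scene crop: the notch is at (368,279), and the blade tip hangs free at (483,204). The mirror head is partly hidden behind the lens.

```bash
python3 - <<'E'
from h import *
np.set_printoptions(precision=2,suppress=True)
t=load("top0");s=load("s2");w=load("w2")
S=lambda x,y:np.array([(x+.5)/4.5-.5+170,(y+.5)/3.5-.5+150])
print("notch tri",tri(t,np.array((278,368))/5+[189.6,109.6],s,S(368,279)),"scene z122",onz(s,[S(368,279)],122))
print("unit back top corners scene",onz(s,[S(258,270),S(370,338),S(438,316),S(312,246)],122))
print("tip tri",tri(w,(254,198),s,S(483,204)), onz(s,[S(483,204)],165))
go([530,47,290],[-.099,.995])
E
```

```text
notch tri (array([631.04,  44.97, 122.57]), np.float64(0.6560677494130903)) scene z122 [[630.42  44.73 122.  ]]
unit back top corners scene [[684.37 -12.05 122.  ]
 [677.38 105.8  122.  ]
 [623.08 112.19 122.  ]
 [633.62 -15.88 122.  ]]
tip tri (array([530.81,  50.12, 163.85]), np.float64(0.06850790156331499)) [[531.83  51.15 165.  ]]
t 6.47 pos [530.1  48.3 290.9] x [-0.  0. -1.] y [-0.08  1.    0.  ] shift [ 0.9 -1.3 -0.2] F [-0.6  0.8 -0.5] w 0.256
turn -0.018
shift after turn [np.float64(0.9), np.float64(-1.3), np.float64(-0.2)]
```

```bash
python3 -m jog '[[0,-3,20,0],[0,-3,20,0],[0,-3,20,0],[0,-2,20,0],[0,-2,19.5,0],[0,0,0,0],[0,0,0,0]]'
python3 - <<'E'
from h import *
np.set_printoptions(precision=2,suppress=True)
go([630.3,43.2,290]); s=snap("scene","s3")
T=[630.6,45,164]
c=proj(s,[T])[0];print(c)
x,y=c.astype(int)
cv2.imwrite("pics/s3c.png",cv2.resize(s["img"][y-50:y+50,x-65:x+65,::-1],None,fx=6,fy=6,interpolation=cv2.INTER_CUBIC));print(x,y,(proj(s,[T,[631,45,122],[631,45,98]])-[x-65,y-50])*6)
E
```

```text
t: 7.35
eef_pos: [629.8, 42.9, 290.9]
ee_rot: [-0.029, 0.707, 0.029, 0.706]
wrist_force: [-0.2, 0.3, -1.5]
gripper_width: 0.255
t 7.35 pos [629.8  42.9 290.9] x [-0.  0. -1.] y [-0.08  1.    0.  ] shift [0.9 0.3 0.5] F [-0.2  0.3 -1.5] w 0.255
[251.65 219.18]
251 219 [[393.87 301.09]
 [391.79 362.86]
 [390.96 397.05]]
```

View pics/s3c.png

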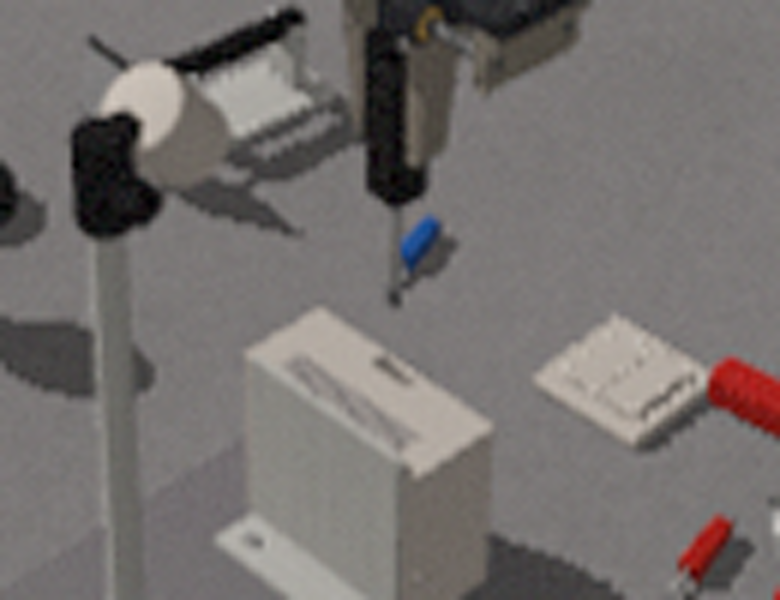

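The tip sits at (394,301), right where predicted. The notch is at (395,368), directly below, so I'm descending.

```bash
python3 -m jog '[[15,0,0,0],[15,0,0,0],[10,0,0,0],[10,0,0,0],[8,0,0,0],[6,0,0,0],[0,0,0,0],[0,0,0,0]]'
python3 -c "
from h import *
go([630.3,43.2,290])"
```

```text
t: 8.4
eef_pos: [630.8, 42.5, 227.4]
ee_rot: [-0.028, 0.706, 0.028, 0.707]
wrist_force: [1.0, -0.9, -0.6]
gripper_width: 0.258
t 8.4 pos [630.8  42.5 227.4] x [ 0.001  0.    -1.   ] y [-0.08   0.997 -0.   ] shift [-62.6   0.7  -0.4] F [ 1.  -0.9 -0.6] w 0.258
```

```bash
python3 -m jog '[[0,0,-3,0],[0,0,-3,0],[0,0,-3,0],[0,0,-3,0],[0,0,0,0]]'; python3 -m jog '[[0,0,-4,0],[0,0,-4,0],[0,0,-4,0],[0,0,0,0],[0,0,0,0]]'
python3 -m jog '[[0,0,-4,0],[0,0,-4,0],[0,0,0,0],[0,0,0,0],[0,0,0,0]]'
python3 - <<'E'
from h import *
s=snap("scene","s4");snap("top","t4")
a=cv2.resize(s["img"][160:290,170:300,::-1],(400,400));t=load("t4");b=cv2.resize(t["img"][130:230,190:290,::-1],(400,400))
cv2.imwrite("pics/c4.png",np.hstack([a,b]))
E
```

```text
t: 9.02
eef_pos: [617.9, 41.5, 227.1]
ee_rot: [-0.028, 0.707, 0.028, 0.706]
wrist_force: [0.5, 1.0, -1.0]
gripper_width: 0.258
t: 9.65
eef_pos: [606.7, 40.6, 227.2]
ee_rot: [-0.028, 0.706, 0.028, 0.707]
wrist_force: [-0.3, 0.3, -0.8]
gripper_width: 0.26
t: 10.28
eef_pos: [598.8, 40.0, 227.1]
ee_rot: [-0.028, 0.706, 0.028, 0.707]
wrist_force: [-0.6, 0.4, -1.0]
gripper_width: 0.256
```

View pics/c4.png

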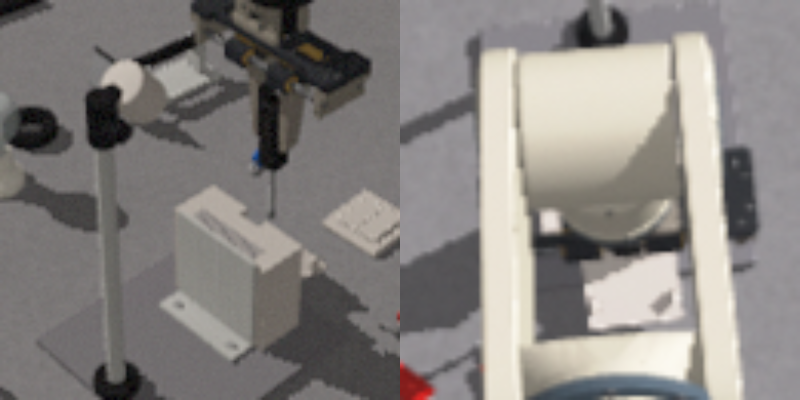

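The flap hangs open: its edge shows at (310,265) in the left crop, and its inner face is visible in the right crop. I'm lifting and returning to the block.

```bash
python3 -m jog '[[-20,0,0,0],[-30,0,0,0],[-20,0,0,0],[0,0,0,0],[0,0,0,0]]'
python3 - <<'E'
from h import *
s=snap("scene","s5");q=state()["eef_pos"]
c=proj(s,[q+[.7,1.8,-127]])[0];print("pred tip px",c)
x,y=c.astype(int);g=cv2.cvtColor(s["img"],cv2.COLOR_RGB2GRAY)[y-22:y+8,x-8:x+9];print(g)
go([453.6,318.3,290],[.206,.978])
E
```

```text
t: 11.0
eef_pos: [598.2, 39.9, 296.1]
ee_rot: [-0.028, 0.707, 0.028, 0.706]
wrist_force: [0.2, -0.4, -1.5]
gripper_width: 0.26
pred tip px [258.94713693 213.50829742]
[[109 124 121 124 112  17  25  27  18  14   9  33  55  33  63 123 119]
 [127 120 119 116 104  22  30  26  12  20  20   9  22   9  66 126 122]
 [121 119 118 116  92  19  27  25  27  16  15  23  12  14  64 123 124]
 [116 118 118 117 102  18  23  22  15  15  21  11  20  18  69 121 117]
 [120 118 121 119 114  62  32  21  13  20  14  23   8  33  92 122 117]
 [118 122 120 120 120 113  95  47  18  20  13  27  64  99 114 122 120]
 [118 120 120 121 120 122 126 102  79  28  66 102 112 121 121 121 117]
 [116 121 122 121 121 123 121 127 122  74  95 124 125 119 119 118 121]
 [119 120 121 121 120 121 119 124 127  90 102 123 122 123 122 122 122]
 [120 120 119 117 116 116 120 124 128  90 101 125 119 119 118 124 121]
 [120 122 121 121 119 117 116 125 124  90 106 122 119 120 121 116 120]
 [120 117 120 122 115 116 117 125 132  91 109 124 122 124 126 120 118]
 [120 121 122 119 118 119 121 127 131  91 109 120 123 121 123 119 122]
 [118 118 
[... 720 characters left out ...]
2  66  66  64  69  96 118 119 123 122 121 121 121]
 [121 123 112  93  67  78 105 106 104 116 121 123 118 122 121 121 120]
 [120 109  90  61  77 111 123 125 125 121 120 122 121 121 123 119 122]
 [121 117  99 106 107 125 122 126 125 122 123 118 117 121 120 124 128]
 [119 123 120 123 122 119 122 124 124 124 123 120 121 119 124 119 122]
 [115 120 119 120 118 123 121 123 124 125 121 121 120 124 124 119 121]
 [119 118 119 119 122 120 121 121 122 121 119 122 123 121 122 121 121]]
t 11.05 pos [598.1  39.9 295.8] x [-0.002 -0.    -1.   ] y [-0.08   0.997  0.   ] shift [   6.1  289.1 -121.7] F [ 0.3  0.3 -1.2] w 0.254
turn 0.288
shift after turn [np.float64(6.1), np.float64(242.7), np.float64(-198.7)]
```

```bash
python3 -m jog '[[0,0,0,0.144],[0,0,0,0.144],[0,35,-28,0],[0,35,-28,0],[0,35,-29,0],[0,35,-28,0],[0,35,-28,0],[0,35,-29,0],[0,32.7,-28.7,0],[0,0,0,0],[0,0,0,0],[0,0,0,0]]'
python3 -c "
from h import *
go([453.5,318.3,128],[.206,.978])"
```

```text
t: 12.55
eef_pos: [454.7, 317.5, 296.7]
ee_rot: [0.073, 0.703, -0.074, 0.703]
wrist_force: [0.9, 0.5, -0.5]
gripper_width: 0.262
t 12.55 pos [454.7 317.5 296.7] x [-0.    -0.001 -1.   ] y [ 0.207  0.978 -0.001] shift [168.7   0.7  -1.3] F [ 0.9  0.5 -0.5] w 0.262
turn -0.001
shift after turn [np.float64(168.7), np.float64(0.7), np.float64(-1.3)]
```

```bash
python3 -m jog '[[30,0.7,-1,0],[30,0,0,0],[25,0,0,0],[0,0,0,0]]'; python3 -m jog '[[15,0,0,0],[20,0,0,0],[20,0,0,0],[0,0,0,0]]';  python3 -m jog '[[12,0,0,0],[8,0,0,0],[6,0,0,0],[0,0,0,0],[0,0,0,0]]'
python3 -c "
from h import *
go([453.5,318.3,128],[.206,.978])"
```

```text
t: 13.05
eef_pos: [453.0, 317.7, 210.4]
ee_rot: [0.073, 0.704, -0.075, 0.702]
wrist_force: [-0.4, 0.8, -0.9]
gripper_width: 0.261
t: 13.55
eef_pos: [453.1, 318.8, 156.2]
ee_rot: [0.073, 0.704, -0.074, 0.703]
wrist_force: [-0.5, 0.1, -1.1]
gripper_width: 0.258
t: 14.18
eef_pos: [453.6, 319.4, 131.3]
ee_rot: [0.073, 0.703, -0.073, 0.703]
wrist_force: [-0.1, 0.2, -0.7]
gripper_width: 0.256
t 14.18 pos [453.6 319.4 131.3] x [ 0.  0. -1.] y [0.206 0.978 0.   ] shift [ 3.3 -1.1  0.1] F [-0.1  0.2 -0.7] w 0.256
turn -0.0
shift after turn [np.float64(3.3), np.float64(-1.1), np.float64(0.1)]
```

```bash
python3 -m jog '[[2.5,-0.5,0,0],[1,0,0,0],[0,0,0,0]]';  python3 -m jog '[[0,0,0,0],[0,0,0,0],[0,0,0,0],[0,0,0,0]]' 50; python3 -m jog '[[-15,0,0,0],[-30,0,0,0],[-50,0,0,0],[-50,0,0,0],[0,0,0,0],[0,0,0,0]]'
python3 - <<'E'
from h import *
np.set_printoptions(precision=1,suppress=True)
go([453.5,318.3,128],[-.09,1]);f=snap("wrist","w6");snap("top","t6");s=snap("scene","s6")
im=f["img"]
c=proj(f,[[453.4,318.5,114],[453.4,318.5,154]]);print(c);x,y=c[0].astype(int)
a=cv2.resize(im[y-50:y+50,x-65:x+65,::-1],(520,400))
b=cv2.resize(s["img"][170:310,190:330,::-1],(400,400))
cv2.imwrite("pics/c6.png",cv2.resize(np.hstack([a,b]),(800,348)))
E
```

```text
t: 14.55
eef_pos: [453.4, 318.8, 127.6]
ee_rot: [0.073, 0.703, -0.073, 0.703]
wrist_force: [0.4, -0.5, -0.9]
gripper_width: 0.259
t: 15.05
eef_pos: [453.4, 318.8, 127.6]
ee_rot: [0.073, 0.703, -0.073, 0.703]
wrist_force: [0.4, 0.3, 0.7]
gripper_width: 0.543
t: 15.8
eef_pos: [453.1, 318.7, 272.8]
ee_rot: [0.073, 0.703, -0.073, 0.703]
wrist_force: [-0.4, 0.3, -0.8]
gripper_width: 0.545
t 15.8 pos [453.1 318.7 272.8] x [ 0.  0. -1.] y [0.2 1.  0. ] shift [144.8  -0.3   0.4] F [-0.4  0.3 -0.8] w 0.545
turn -0.298
shift after turn [np.float64(144.8), np.float64(-0.4), np.float64(0.3)]
[[252.3 187.8]
 [252.1 200.2]]
```

View pics/c6.png

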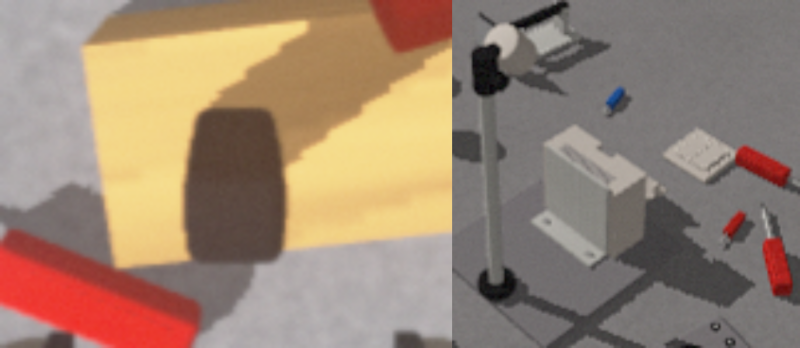

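The driver stands home in its hole and the flap is open. Next is the mirror.

```bash
python3 -m jog '[[-10,-40,0,0],[-10,-50,0,0],[0,-55,0,0],[0,-55,0,0],[0,-55,0,0],[0,-55,0,0],[0,-55,0,0],[0,-55,0,0],[0,-55,0,0],[0,-55,0,0],[0,-50,0,0],[0,-40,0,0],[0,0,0,0],[0,0,0,0]]' 80
python3 -c "
from h import *
go([535,-330,275],[.054,.9985])"
```

```text
t: 17.7
eef_pos: [325.0, -287.2, 291.7]
ee_rot: [0.074, 0.704, -0.073, 0.703]
wrist_force: [-0.8, 0.3, -0.3]
gripper_width: 0.871
t 17.7 pos [ 325.  -287.2  291.7] x [-0.001  0.002 -1.   ] y [0.207 0.978 0.001] shift [ 16.4   1.5 214.3] F [-0.8  0.3 -0.3] w 0.871
turn -0.154
shift after turn [np.float64(16.4), np.float64(-31.4), np.float64(212.0)]
```

```bash
python3 -m jog '[[0,0,0,-0.154],[0,-10,30,0],[8,-10,40,0],[8,-11,40,0],[0,0,22,0],[0,0,0,0],[0,0,0,0]]'
python3 -c "
from h import *
snap('wrist','w7')"
python3 -m jog '[[0,0,30,0],[0,0,30,0],[0,0,20,0],[0,0,0,0],[0,0,0,0]]'
python3 - <<'E'
from h import *
go([535,-330,275],[.054,.9985]);snap('wrist','w8')
a,b=[load(n)["img"][:,:,::-1] for n in("w7","w8")]
cv2.imwrite("pics/c7.png",np.hstack([cv2.resize(i[100:350,150:350],(400,500)) for i in(a,b)]))
E
```

```text
t: 18.58
eef_pos: [455.0, -324.8, 276.4]
ee_rot: [0.019, 0.707, -0.018, 0.707]
wrist_force: [0.1, 0.6, -0.1]
gripper_width: 0.87
t: 19.25
eef_pos: [534.3, -330.0, 276.7]
ee_rot: [0.019, 0.707, -0.019, 0.707]
wrist_force: [-0.2, 0.0, -0.2]
gripper_width: 0.872
t 19.25 pos [ 534.3 -330.   276.7] x [-0.001  0.    -1.   ] y [0.054 0.999 0.   ] shift [1.7 0.1 0.7] F [-0.2  0.  -0.2] w 0.872
turn -0.0
shift after turn [np.float64(1.7), np.float64(0.1), np.float64(0.7)]
```

View pics/c7.png

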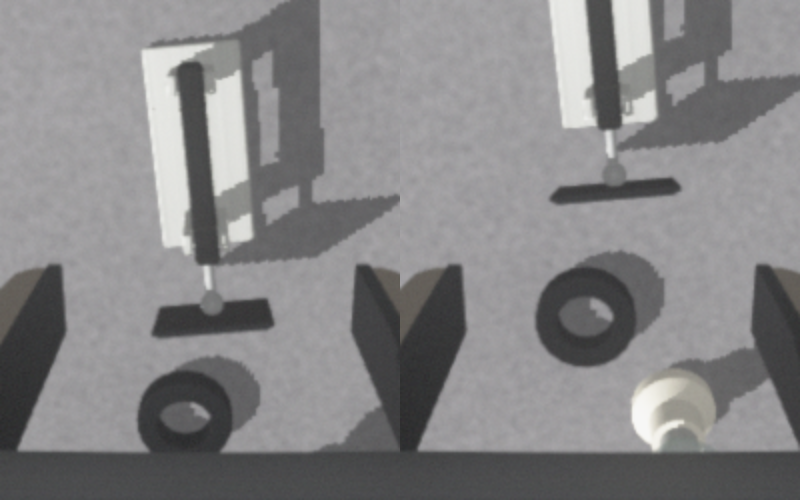

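Two wrist views (2x crops, offset 150,100). In A the mirror frame's upper edge is (152,336)–(273,325) and its lower edge (157,309)–(268,299); the handle runs (190,65)–(207,262). In B the frame is nearly edge-on, (150,198)–(281,186).

```bash
python3 - <<'E'
from h import *
np.set_printoptions(precision=1,suppress=True)
A,B=load("w7"),load("w8")
for f,box in((A,(215,278,240,272)),(B,(215,295,180,206))):
    x0,x1,y0,y1=box
    g=cv2.cvtColor(f["img"],cv2.COLOR_RGB2GRAY)[y0:y1,x0:x1]
    g4=cv2.resize(g,None,fx=4,fy=4,interpolation=cv2.INTER_CUBIC)
    m=(g4<70).astype(np.uint8)
    cn=max(cv2.findContours(m,cv2.RETR_EXTERNAL,cv2.CHAIN_APPROX_NONE)[0],key=cv2.contourArea)
    h=cv2.convexHull(cn)
    print(g.min(),((cv2.approxPolyDP(h,4,True).reshape(-1,2)+.5)/4-.5+[x0,y0]))
W=lambda x,y:np.array([(x+.5)/2-.5+150,(y+.5)/2-.5+100])
hd=onz(A,[W(189,65),W(207,262)],63);print("handle top ends",hd,np.linalg.norm(hd[0]-hd[1]),"centre",hd.mean(0))
hd=onz(A,[W(190,65)],63);print(tri(A,W(207,262),B,W(610,128)-[200,0]),"front end")
print("joint",tri(A,W(211,302),B,W(214,174)))
print("camA",-np.array(A["R"]).T@A["t"],"camB",-np.array(B["R"]).T@B["t"])
E
```

```text
49 [[277.4 249.9]
 [277.4 263.6]
 [229.1 267.1]
 [226.9 265.9]
 [231.1 253.9]]
55 [[288.9 193.1]
 [285.9 195.6]
 [230.1 200.1]
 [225.9 198.6]
 [231.1 193.9]
 [285.1 189.1]]
handle top ends [[ 408.4 -331.    63. ]
 [ 520.8 -327.3   63. ]] 112.50658303693561 centre [ 464.6 -329.1   63. ]
(array([ 523.5, -327.2,   56.5]), np.float64(0.4876969984285778)) front end
joint (array([ 550.6, -326.3,   53.7]), np.float64(0.3572378063474586))
camA [ 374.7 -319.3  424.7] camB [ 454.  -324.4  424.9]
```

```bash
python3 - <<'E'
from h import *
np.set_printoptions(precision=2,suppress=True)
A,B=load("w7"),load("w8")
x0,x1,y0,y1=215,300,240,275
g=cv2.cvtColor(A["img"],cv2.COLOR_RGB2GRAY)[y0:y1,x0:x1]
m=(cv2.resize(g,None,fx=4,fy=4,interpolation=cv2.INTER_CUBIC)<75).astype(np.uint8)
cn=max(cv2.findContours(m,cv2.RETR_EXTERNAL,cv2.CHAIN_APPROX_NONE)[0],key=cv2.contourArea)
a=((cv2.approxPolyDP(cv2.convexHull(cn),4,True).reshape(-1,2)+.5)/4-.5+[x0,y0]);print(a)
pick=lambda p:a[np.argmin(((a-p)**2).sum(1))]
LL,LR,UL,UR=[pick(p) for p in((228.5,254.5),(284,249.5),(226,267.5),(286.5,262.5))]
P=[tri(A,p,B,q) for p,q in((LL,(231.1,193.9)),(LR,(285.1,189.1)),(UL,(225.9,198.6)),(UR,(288.9,193.1)))]
for p in P: print(p)
L=(P[0][0]+P[1][0])/2;U=(P[2][0]+P[3][0])/2;d=U-L;print("low",L,"up",U,"len",np.linalg.norm(d),"centre",(U+L)/2,"normal elev",np.degrees(np.arctan2(-d[0],d[2])))
print(P[1][0]-P[0][0],P[3][0]-P[2][0])
# handle long axis: dark mask moments in A
im=cv2.cvtColor(A["img"],cv2.COLOR_RGB2GRAY)[125:232,225:262]
n,l,st,c=cv2.connectedComponentsWithStats((im<75).astype(np.uint8));i=1+np.argmax(st[1:,4])
pts=np.argwhere(l==i)[:,::-1]+[225,125];X=onz(A,pts,60)[:,:2];mu=X.mean(0);v=np.linalg.svd(X-mu,full_matrices=False)[2][0];print("handle",mu,v,st[i],np.ptp((X-mu)@v))
E
```

```text
[[285.88 261.88]
 [283.12 263.38]
 [238.62 267.12]
 [226.38 266.62]
 [229.88 254.38]
 [234.38 253.12]
 [281.88 249.38]]
(array([ 562.29, -358.23,   36.33]), np.float64(1.8210844504696615))
(array([ 561.22, -292.47,   31.22]), np.float64(0.7226195405611741))
(array([ 553.57, -359.09,   85.14]), np.float64(0.149360267179229))
(array([ 551.09, -292.54,   85.23]), np.float64(0.26850849966783313))
low [ 561.76 -325.35   33.77] up [ 552.33 -325.82   85.19] len 52.27112068483756 centre [ 557.04 -325.58   59.48] normal elev 10.385855240984732
[-1.08 65.76 -5.11] [-2.48 66.56  0.09]
handle [ 494.36 -326.98] [ 1. -0.] [ 21  46  13  61 404] 71.29156558338778
```

```bash
python3 -c "
from h import *
go([465,-329,150],[-.03,.9995])"
```

```text
t 19.3 pos [ 534.3 -330.1  276.7] x [-0.  0. -1.] y [0.054 0.999 0.   ] shift [126.8  -2.7 -69.2] F [-0.3 -0.9 -0.2] w 0.872
turn -0.084
shift after turn [np.float64(126.8), np.float64(3.1), np.float64(-69.2)]
```

```bash
python3 -m jog '[[0,0,0,-0.084],[0,1,-23,0],[0,1,-23,0],[20,1.1,-23.2,0],[40,0,0,0],[40,0,0,0],[26,0,0,0],[0,0,0,0],[0,0,0,0]]' 50
python3 - <<'E'
from h import *
go([465,-329,58],[-.03,.9995])
f=snap("wrist","w9")
im=cv2.cvtColor(f["img"],cv2.COLOR_RGB2GRAY)
# handle centre line at rows between fingers
c=proj(f,[[420,-330.3,63],[440,-329.8,63],[465,-329,63],[490,-328,63]]);print(c.round(1))
for u,v in c.round().astype(int): 
    r=im[v,u-25:u+26]; d=np.where(r<70)[0]; print(v,u, (d+u-25).tolist())
E
```

```text
t: 20.42
eef_pos: [466.4, -329.6, 151.8]
ee_rot: [-0.011, 0.707, 0.01, 0.707]
wrist_force: [0.5, 0.1, -0.1]
gripper_width: 0.543
t 20.43 pos [ 466.4 -329.6  151.8] x [ 0.001 -0.001 -1.   ] y [-0.03   1.    -0.001] shift [93.8  0.7 -1.5] F [ 0.5  0.1 -0.1] w 0.543
turn -0.0
shift after turn [np.float64(93.8), np.float64(0.7), np.float64(-1.5)]
[[252.9 148.5]
 [252.7 176.3]
 [252.8 209.2]
 [253.2 240.3]]
149 253 []
176 253 []
209 253 []
240 253 []
```

```bash
python3 - <<'E'
from h import *
f=load("w9");im=cv2.cvtColor(f["img"],cv2.COLOR_RGB2GRAY)
for v in (120,140,160,180,200,220): print(v,im[v,225:285:2].tolist())
E
```

```text
120 [235, 234, 234, 234, 234, 233, 233, 234, 233, 232, 232, 231, 232, 230, 231, 229, 232, 233, 230, 225, 224, 198, 163, 151, 151, 151, 151, 149, 152, 150]
140 [236, 235, 233, 234, 238, 236, 229, 205, 146, 96, 86, 82, 79, 81, 79, 83, 80, 77, 80, 138, 149, 151, 147, 150, 151, 151, 154, 150, 165, 228]
160 [237, 235, 235, 235, 235, 234, 234, 233, 229, 129, 86, 82, 83, 81, 83, 82, 81, 77, 97, 224, 230, 229, 233, 230, 228, 231, 230, 231, 230, 228]
180 [234, 234, 235, 235, 235, 233, 233, 233, 232, 170, 87, 86, 86, 83, 88, 81, 80, 79, 103, 225, 231, 231, 232, 229, 229, 230, 230, 230, 230, 227]
200 [232, 233, 234, 233, 233, 233, 232, 233, 230, 178, 89, 83, 84, 85, 84, 83, 83, 78, 101, 226, 231, 230, 232, 228, 228, 229, 229, 230, 227, 224]
220 [226, 233, 231, 231, 232, 232, 232, 232, 230, 191, 85, 81, 80, 82, 78, 79, 80, 76, 95, 225, 224, 219, 217, 158, 158, 148, 149, 149, 147, 145]
```

The handle is centred and parallel between the fingers (column about 253 at all rows). I'm descending and gripping.

```bash
python3 -m jog '[[30,0.3,-1,0],[30,0,0,0],[20,0,0,0],[13.5,0,0,0],[0,0,0,0],[0,0,0,0]]' 
python3 -m jog '[[0,0,0,0],[0,0,0,0],[0,0,0,0],[0,0,0,0],[0,0,0,0],[0,0,0,0]]' 3 40
python3 -m jog '[[-10,0,0,0],[-15,0,0,0],[-15,0,0,0],[-10,0,0,0],[0,0,0,0],[0,0,0,0]]'
```

```text
t: 21.22
eef_pos: [465.8, -329.4, 58.1]
ee_rot: [-0.011, 0.707, 0.01, 0.707]
wrist_force: [0.6, -0.5, -0.6]
gripper_width: 0.549
t: 21.98
eef_pos: [465.4, -329.2, 57.2]
ee_rot: [-0.011, 0.707, 0.011, 0.707]
wrist_force: [-0.7, -3.1, 0.4]
gripper_width: 0.148
t: 22.72
eef_pos: [465.0, -328.7, 106.9]
ee_rot: [-0.011, 0.707, 0.011, 0.707]
wrist_force: [-0.4, -0.2, -1.2]
gripper_width: 0.146
```

```bash
python3 -m jog '[[0,0,-25,0],[0,0,-30,0],[0,0,-25,0],[0,0,0,0],[20,0,0,0],[15,0,0,0],[10,0,0,0],[0,0,0,0],[0,0,0,0]]' 
python3 -m jog '[[0,0,0,0],[3,0,0,0],[2,0,0,0],[2,0,0,0],[0,0,0,0]]' 3 15
python3 -c "
from h import *
go([385,-331,49])"
```

```text
t: 23.85
eef_pos: [385.6, -331.7, 62.2]
ee_rot: [-0.011, 0.707, 0.011, 0.707]
wrist_force: [0.4, -2.8, -2.5]
gripper_width: 0.146
t: 24.48
eef_pos: [385.5, -331.6, 55.3]
ee_rot: [-0.011, 0.707, 0.01, 0.707]
wrist_force: [0.4, -4.3, 2.1]
gripper_width: 0.151
t 24.48 pos [ 385.5 -331.6   55.3] x [ 0.001 -0.    -1.   ] y [-0.03   1.    -0.001] shift [ 6.3  0.7 -0.5] F [ 0.4 -4.3  2.1] w 0.151
```

```bash
python3 -m jog '[[1.5,-0.5,0,0],[2,-0.3,0,0],[2,0,0,0],[1.5,0,0,0],[0,0,0,0],[0,0,0,0]]'
python3 - <<'E'
from h import *
f=snap("wrist","w10");snap("top","t10");snap("scene","s10");go([385,-331,49])
cv2.imwrite("pics/w10c.png",f["img"][:,:,::-1])
E
```

```text
t: 25.22
eef_pos: [385.0, -331.8, 48.0]
ee_rot: [-0.01, 0.707, 0.011, 0.707]
wrist_force: [-1.2, -2.8, 4.3]
gripper_width: 0.154
t 25.38 pos [ 385.  -331.8   48. ] x [-0.001  0.001 -1.   ] y [-0.03   1.     0.001] shift [-1.   0.8  0.1] F [-2.3 -0.3  3.9] w 0.146
```

View pics/w10c.png

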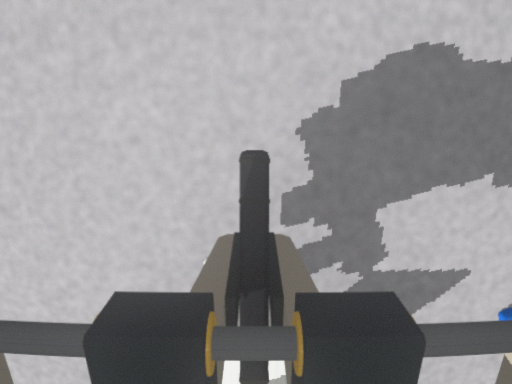

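The wrist view shows the handle's tail at (254,152). The +4 N upward force fits pivoting on the post. I'm gripping firmly, lifting and measuring the tilt.

```bash
python3 -m jog '[[0,0,0,0],[0,0,0,0],[0,0,0,0]]' 3 60
python3 -m jog '[[-10,0,0,0],[-20,0,0,0],[-30,0,0,0],[-40,0,0,0],[-40,0,0,0],[0,0,0,0],[0,0,0,0]]'
python3 - <<'E'
from h import *
np.set_printoptions(precision=1,suppress=True)
f=snap("wrist","w11");s=snap("scene","s11");t=snap("top","t11")
go([460,-200,200],[-.099,.995]);q=state()
G=q["eef_pos"]-[0,0,3];h=np.array([.9995,.03,0])
for th in(0,5,10,15,20):
    a=np.radians(th);u=np.array([*(h[:2]*np.cos(a)),np.sin(a)]);n=np.array([*(-h[:2]*np.sin(a)),np.cos(a)])
    print(th,proj(f,[G-58*u+8*n,G-58*u-8*n]).ravel(),"joint scene",proj(s,[G+85*u])[0],"top",proj(t,[G+85*u])[0])
im=cv2.cvtColor(f["img"],cv2.COLOR_RGB2GRAY);print(im[140:200,254].tolist())
c=proj(s,[G+85*h+[0,0,15]])[0].astype(int);d=proj(t,[G+85*h])[0].astype(int)
print(c,d)
a=s["img"][c[1]-45:c[1]+45,c[0]-45:c[0]+45,::-1];b=t["img"][max(d[1]-45,0):d[1]+45,d[0]-45:d[0]+45,::-1]
cv2.imwrite("pics/c11.png",np.hstack([cv2.resize(a,(400,400),interpolation=2),cv2.resize(b,(400,400),interpolation=2)]))
E
```

```text
t: 25.75
eef_pos: [385.0, -331.9, 48.0]
ee_rot: [-0.011, 0.707, 0.011, 0.707]
wrist_force: [-2.7, -0.2, 5.1]
gripper_width: 0.144
t: 26.62
eef_pos: [385.0, -331.7, 187.7]
ee_rot: [-0.011, 0.707, 0.011, 0.707]
wrist_force: [-0.5, -1.0, -0.7]
gripper_width: 0.152
t 26.77 pos [ 384.6 -331.5  186.8] x [-0.  0. -1.] y [-0.  1.  0.] shift [-13.1 129.2  79.3] F [-0.6  0.9 -0.4] w 0.147
turn -0.069
shift after turn [np.float64(-13.1), np.float64(123.4), np.float64(88.0)]
0 [251.  152.  251.3 146.9] joint scene [223.3 147.9] top [367.9 229.4]
5 [251.1 149.2 251.3 147.3] joint scene [223.3 146.2] top [368.5 229.3]
10 [251.2 147.5 251.4 148.6] joint scene [223.5 144.4] top [369.1 229.4]
15 [251.3 146.9 251.5 150.7] joint scene [223.8 142.6] top [369.7 229.8]
20 [251.3 147.2 251.5 153.5] joint scene [224.2 140.8] top [370.3 230.3]
[162, 162, 158, 159, 161, 164, 164, 167, 166, 155, 90, 63, 64, 68, 67, 67, 66, 65, 65, 58, 61, 65, 60, 64, 63, 60, 62, 63, 65, 61, 63, 63, 65, 64, 65, 65, 63, 62, 62, 61, 61, 66, 64, 63, 58, 64, 63, 64, 64, 62, 61, 61, 62, 64, 62, 61, 64, 62, 64, 62]
[223 144] [367 229]
```

View pics/c11.png

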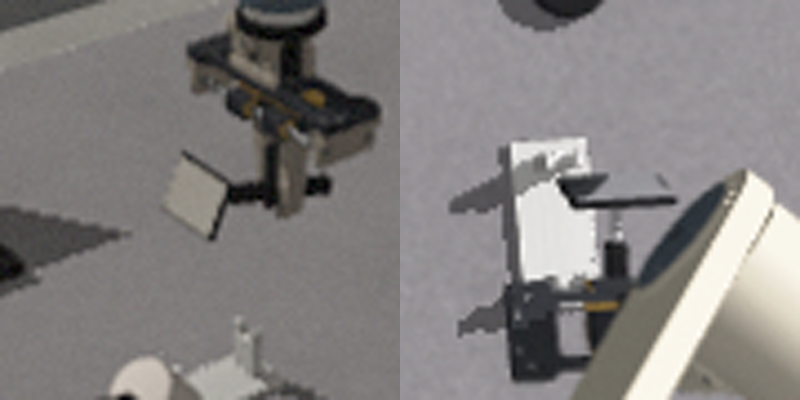

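The scene crop shows the glass tilted, with frame corners at (185,152), (230,200), (213,240), (165,205). The top crop shows the upper edge at (572,203)–(677,200) and the lower +y corner at about (560,178).

```bash
python3 - <<'E'
from h import *
np.set_printoptions(precision=1,suppress=True)
s,t=load("s11"),load("t11");k=90/400
S=lambda x,y:np.array([(x+.5)*k-.5+178,(y+.5)*k-.5+99]);T=lambda x,y:np.array([(x+.5)*k-.5+322,(y+.5)*k-.5+184])
c=[tri(t,T(*b),s,S(*a)) for a,b in(((185,152),(277,200)),((230,200),(172,203)),((213,240),(160,178)),((165,205),(262,178)))]
for p in c: print(p)
P=[p[0] for p in c]
for U,L in((P[1],P[2]),(P[0],P[3]),((P[0]+P[1])/2,(P[2]+P[3])/2)):
    d=U-L;print(d,np.linalg.norm(d),"elev",np.degrees(np.arctan2(-d[0],d[2])))
print(P[1]-P[0],P[2]-P[3]); print("centre",np.mean(P,axis=0),"rel TCP",np.mean(P,axis=0)-state()["eef_pos"])
E
```

```text
(array([ 465.5, -363.1,  232.5]), np.float64(4.76036416524136))
(array([ 466.6, -297. ,  217. ]), np.float64(3.8351607592805075))
(array([ 485.7, -296.3,  185.7]), np.float64(4.897413825835443))
(array([ 484.4, -367.1,  185.5]), np.float64(3.9372999759957943))
[-19.1  -0.7  31.3] 36.64598316850895 elev 31.46125269545275
[-19.   4.  47.] 50.85577005663686 elev 21.986208277863014
[-19.1   1.7  39.1] 43.555205745205576 elev 25.959513648451114
[  1.1  66.1 -15.6] [ 1.2 70.8  0.2]
centre [ 475.5 -330.9  205.2] rel TCP [90.9  0.6 18.4]
```

```bash
cat > pitch.py <<'E'
from h import *
def edges(im,v,c=254,w=22,thr=None):
    r=im[v-1:v+2,c-w:c+w+1].astype(float).mean(0)
    bl,br,dk=r[:6].mean(),r[-6:].mean(),np.median(r[w-4:w+5])
    tl,tr=(bl+dk)/2,(br+dk)/2
    i=np.where(r[:w]>tl)[0].max();j=w+np.where(r[w:]>tr)[0].min()
    return c-w+i+(r[i]-tl)/(r[i]-r[i+1]), c-w+j-(r[j]-tr)/(r[j]-r[j-1])
def pitch(f,rows,W=14.):
    im=cv2.cvtColor(f["img"],cv2.COLOR_RGB2GRAY);X=[];ws=[]
    for v in rows:
        l,r=edges(im,v);c,d=ray(f,[(l,v),(r,v)])
        d=d/-d[:,2:3]; s=W/np.hypot(*(d[1]-d[0])[:2]);X.append(c+s*(d[0]+d[1])/2);ws.append(r-l)
    X=np.array(X)
    for _ in range(4):
        h=np.polyfit(X[:,0],X[:,2],1);res=X[:,2]-np.polyval(h,X[:,0]);k=abs(res)<2*res.std()+1e-9;X=X[k]
    return np.degrees(np.arctan(h[0])),np.polyval(h,X[:,0].min()),X[:,0].min(),X[:,0].max(),res.std(),len(X)
if __name__=="__main__":
    import sys
    np.set_printoptions(precision=1,suppress=True)
    for n,rs in(("w9",range(145,225)),("w9",range(145,185)),("w10",range(160,232)),("w11",range(160,232)),("w11",range(160,195)),("w7",range(138,225))):
        try:print(n,np.array(pitch(load(n),rs)))
        except Exception as e:print(n,e)
    im=cv2.cvtColor(load("w11")["img"],cv2.COLOR_RGB2GRAY)
    for v in range(155,235,8):print(v,np.round(edges(im,v),2),im[v,238:272].tolist()[:3])
E
python3 pitch.py
```

```text
w9 [ -2.4  53.8 424.2 480.6   1.6  65. ]
w9 [-64.1 117.  407.3 448.8  15.3  40. ]
w10 [ 19.4  36.2 335.2 364.7   0.3  57. ]
w11 [ 20.  176.2 333.8 365.1   1.3  58. ]
w11 [ 14.4 177.  334.6 348.5   0.3  31. ]
w7 [-27.7  89.7 419.9 519.5  19.9  63. ]
155 [239.7 268.2] [164, 144, 105]
163 [239.  268.7] [153, 117, 77]
171 [239.3 268.6] [159, 127, 84]
179 [239.3 268.5] [166, 124, 83]
187 [239.3 268.6] [161, 128, 84]
195 [239.3 268.6] [113, 94, 78]
203 [238.9 269. ] [203, 134, 78]
211 [239.4 268.6] [227, 174, 90]
219 [238.6 268.6] [188, 117, 72]
227 [239.  268.5] [206, 142, 81]
```

```bash
python3 - <<'E'
from h import *
np.set_printoptions(precision=2,suppress=True)
s=load("s11");x0,y0=206,125
g=cv2.cvtColor(s["img"],cv2.COLOR_RGB2GRAY)[y0:y0+38,x0:x0+30]
for r in g: print(' '.join('%3d'%v for v in r))
C=state()["eef_pos"]+[90.5,2.5,19]
for e in(15,20,25,30,35):
    a=np.radians(e);y=np.array([-.03,.9995,0]);x=np.array([-np.sin(a)*.9995,-np.sin(a)*.03,np.cos(a)])
    p=proj(s,[C+i*35*y+j*27*x for j,i in((1,-1),(1,1),(-1,1),(-1,-1))]);print(e,p.ravel(),"ud",(p[0]+p[1]-p[2]-p[3])/2)
E
```

```text
121 121 121 123 120 122 121 121 123 121 125 121 119 124 118 123 123 121 123 123 126 124 125 125 109 100  42  41  64  54
123 122 122 120 124 125 122 122 121 120 119 120 119 121 122 122 124 122 121 123 125 121 125 126 125 124 108 109 106  64
122 124 125 123 122 123 124 122 124 123 118 123 121 122 124 124 123 122 119 122 122 126 124 125 124 125 127 128 117  68
125 122 124 124 124 123 124 122 124 122 119 122 120 118 123 123 123 121 124 122 124 122 126 124 123 124 125 123 120  96
124 124 123 119 122 120 123 121 119 123 122 125 120 122 123 123 121 124 124 123 123 123 124 124 124 122 123 122 122 109
127 127 124 125 122 120 121 120 122 125 122 122 123 125 123 122 124 123 125 121 127 124 121 123 124 120 125 127 122 105
125 123 126 127 124 123 122 124 122 123 122 124 123 123 124 121 123 121 124 120 121 120 122 124 123 124 122 123 120 107
123 122 124 119 122 125 124 125 124 120 124 124 118 112 128 122 127 122 120 119 120 121 123 121 120 123 119 122 120 110
124 123 124 125 120 125 124 122 122 122 124 124 112  65  92 116 126 123 119 125 121 123 120 121 119 119 121 120 120 113
121 120 125 123 121 
[... 3159 characters left out ...]
 121 125 125 128 124 125 124 125 124 123 123 124 127 124 124
125 126 124 123 124 126 124 126 124 124 126 126 123 126 124 123 123 123 122 123 121 122 125 123 126 124 124 124 126 121
128 127 122 125 125 126 127 126 123 126 126 127 124 125 125 122 127 126 124 125 123 124 124 124 124 126 128 123 124 127
15 [217.64 132.98 229.14 140.31 226.33 153.74 215.06 146.18] ud [  2.7  -13.32]
20 [218.13 132.96 229.62 140.29 225.84 153.78 214.58 146.21] ud [  3.66 -13.37]
25 [218.6  133.   230.09 140.32 225.37 153.76 214.11 146.19] ud [  4.6  -13.31]
30 [219.05 133.09 230.54 140.4  224.92 153.69 213.66 146.11] ud [  5.51 -13.16]
35 [219.48 133.22 230.97 140.53 224.49 153.58 213.22 145.99] ud [  6.37 -12.91]
```

Frame edge slopes in the scene image give a normal about 26° up. The kinematic estimate agrees, and the target is about 25°. I'm now carrying the mirror to the compartment.

```bash
python3 -m jog '[[0,0,0,-0.035],[0,0,0,-0.034],[0,30,5,0],[0,40,15,0],[0,40,15,0],[0,40,15,0],[0,40,15,0],[0,40,15,0],[0,40,15,0],[0,35,15,0],[0,30,10,0],[0,15,5,0],[0,0,0,0],[0,0,0,0]]'
python3 -c "
from h import *
go([476.3,30.1,63.5],[-.099,.995])"
```

```text
t: 28.52
eef_pos: [474.7, 27.7, 188.0]
ee_rot: [-0.035, 0.706, 0.035, 0.706]
wrist_force: [-0.1, -0.1, -1.3]
gripper_width: 0.146
t 28.52 pos [474.7  27.7 188. ] x [-0. -0. -1.] y [-0.099  0.995 -0.   ] shift [124.5   2.3   1.9] F [-0.1 -0.1 -1.3] w 0.146
turn 0.0
shift after turn [np.float64(124.5), np.float64(2.3), np.float64(1.9)]
```

```bash
python3 -c "
from h import *
snap('scene','s12')"
python3 -m jog '[[20,1.2,1,0],[30,1.1,0.9,0],[30,0,0,0],[25,0,0,0],[15,0,0,0],[4.5,0,0,0],[0,0,0,0],[0,0,0,0],[0,0,0,0]]'
python3 - <<'E'
from h import *
np.set_printoptions(precision=1,suppress=True)
go([476.3,30.1,63.5],[-.099,.995]);s=snap("scene","s13");t=snap("top","t13")
q=[566.3,39.1,85]
c=proj(s,[q])[0].astype(int);d=proj(t,[q])[0].astype(int);p=proj(load("s12"),[[566.3-1.8,39.1-2.2,209.5]])[0];print(c,d,p)
p=p.astype(int)
cut=lambda i,c,r:cv2.resize(i["img"][c[1]-r:c[1]+r,c[0]-r:c[0]+r,::-1],(390,390),interpolation=2)
cv2.imwrite("pics/c13.png",np.hstack([cut(load("s12"),p,32),cut(t,d,32)]))
E
```

```text
t: 29.7
eef_pos: [477.1, 31.0, 64.2]
ee_rot: [-0.035, 0.706, 0.035, 0.707]
wrist_force: [0.3, 0.7, -1.4]
gripper_width: 0.15
t 29.7 pos [477.1  31.   64.2] x [ 0.  0. -1.] y [-0.1  1.  -0. ] shift [ 0.7 -0.8 -0.9] F [ 0.3  0.7 -1.4] w 0.15
turn 0.0
shift after turn [np.float64(0.7), np.float64(-0.8), np.float64(-0.9)]
[265 229] [247 204] [266.8 198.4]
```

View pics/c13.png

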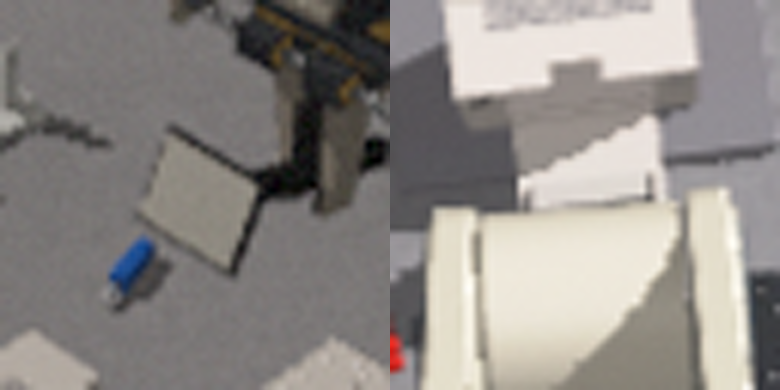

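The left crop (before the descent) has mirror corners at (172,125), (263,185), (233,273), (137,213), centred where predicted. In the right crop, at the final pose, the frame sides at x=528 and 650 are centred on the unit's axis.

```bash
python3 - <<'E'
from h import *
np.set_printoptions(precision=2,suppress=True)
s=load("s12");C=np.array([564.5,36.9,209.5]);k=390/64
ob=np.array([(172,125),(263,185),(233,273),(137,213)])/k+[234,166];print("obs",ob.ravel(),"ud",(ob[0]+ob[1]-ob[2]-ob[3])/2)
for e in(15,20,25,30,35):
    a=np.radians(e);y=np.array([-.099,.995,0]);x=np.array([-np.sin(a)*.995,-np.sin(a)*.099,np.cos(a)])
    p=proj(s,[C+i*35*y+j*27*x for j,i in((1,-1),(1,1),(-1,1),(-1,-1))]);print(e,p.ravel(),"ud",(p[0]+p[1]-p[2]-p[3])/2)
s0,t=load("scene0"),load("top0")
S=lambda x,y:np.array([(x+.5)/4.5-.5+170,(y+.5)/3.5-.5+150]);T=lambda q:np.array(q)/5+[189.6,109.6]
L=tri(t,T((233,62)),load("s2"),S(225,150));B=tri(t,T((228,5)),load("s2"),S(178,130));print("lens cyl pts",L,B)
for P in (L[0],B[0]):
    d=P-[566.3,39.1,85];print("elev",np.degrees(np.arctan2(d[2],np.hypot(*d[:2]))),"az",np.degrees(np.arctan2(d[1],d[0])))
E
```

```text
obs [262.23 186.51 277.16 196.36 272.24 210.8  256.48 200.95] ud [  5.33 -14.44]
15 [260.71 186.   276.94 195.79 273.   211.04 257.13 200.99] ud [  3.76 -15.12]
20 [261.2  185.9  277.43 195.68 272.51 211.18 256.64 201.11] ud [  4.74 -15.35]
25 [261.68 185.86 277.9  195.62 272.04 211.25 256.16 201.16] ud [  5.69 -15.46]
30 [262.13 185.88 278.34 195.63 271.59 211.26 255.71 201.17] ud [  6.59 -15.46]
35 [262.56 185.96 278.76 195.69 271.16 211.22 255.27 201.11] ud [  7.45 -15.34]
lens cyl pts (array([763.86,  62.12, 337.47]), np.float64(7.664099098698322)) (array([790.48,  60.27, 365.85]), np.float64(0.5227179261356537))
elev 51.769020067233285 az 6.6466792979859175
elev 51.278133221956445 az 5.395590575790264
```

Glass elevation is 25.0° against the needed 25.7° (half the lens elevation), and the position agrees. One settling move, then I hand in.

```bash
python3 -m jog '[[0.5,-0.6,-0.6,0],[0,0,0,0],[0,0,0,0],[0,0,0,0],[0,0,0,0],[0,0,0,0]]'
python3 -c "
from h import *
go([476.3,30.1,63.5],[-.099,.995]);print(abs(state()['dq']).max())
from plant import finish_job;print(finish_job())"
```

```text
t: 30.55
eef_pos: [476.1, 30.3, 63.1]
ee_rot: [-0.035, 0.706, 0.035, 0.706]
wrist_force: [0.3, -0.0, -0.3]
gripper_width: 0.148
t 30.55 pos [476.1  30.3  63.1] x [-0. -0. -1.] y [-0.099  0.995 -0.   ] shift [-0.4 -0.3  0.2] F [ 0.3 -0.  -0.3] w 0.148
turn 0.0
shift after turn [np.float64(-0.4), np.float64(-0.3), np.float64(0.2)]
0.0027695050352135836
the job is handed in; nothing more can be done
None
```

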